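# Put the mixed-up clip-top jars back on their own saucers

### The job

The four clip-top jars have been put back on the wrong saucers: move them until each stands flat in the middle of the saucer of its own lid's colour. A saucer holds only one jar, so use the empty oval chopping board as the free spot to park a jar on the way; never stand a jar on the bare counter. Keep the jars upright throughout and let go of all of them at the end.

Things in the scene. Friction and masses are not known exactly. Their poses are not given: they have to be found in the camera images.
- jar_red: small clear glass jar with a red clip-top lid and a red band; upright round cylinder, 52 mm diameter, 86 mm tall, about 180 g; origin at the centre of its underside, z up its axis. The thin wire clip does not hinder a grasp from any side. At the start it stands on a saucer of another colour.
- jar_yellow: small clear glass jar with a yellow clip-top lid and a yellow band; upright round cylinder, 52 mm diameter, 86 mm tall, about 180 g; origin at the centre of its underside, z up its axis. The thin wire clip does not hinder a grasp from any side. At the start it stands on a saucer of another colour.
- jar_green: small clear glass jar with a green clip-top lid and a green band; upright round cylinder, 52 mm diameter, 86 mm tall, about 180 g; origin at the centre of its underside, z up its axis. The thin wire clip does not hinder a grasp from any side. At the start it stands on a saucer of another colour.
- jar_blue: small clear glass jar with a blue clip-top lid and a blue band; upright round cylinder, 52 mm diameter, 86 mm tall, about 180 g; origin at the centre of its underside, z up its axis. The thin wire clip does not hinder a grasp from any side. At the start it stands on a saucer of another colour.
- saucer_red: red melamine saucer, 120 mm across the rim, 16 mm high; fixed to the counter. Origin at the centre of its underside (counter level, z = 0), z up. The flat round floor on which a jar stands is 8 mm above the origin and 80 mm across; the rim slopes outward from it.
- saucer_yellow: yellow melamine saucer, 120 mm across the rim, 16 mm high; fixed to the counter. Origin at the centre of its underside (counter level, z = 0), z up. The flat round floor on which a jar stands is 8 mm above the origin and 80 mm across; the rim slopes outward from it.
- saucer_green: green melamine saucer, 120 mm across the rim, 16 mm high; fixed to the counter. Origin at the centre of its underside (counter level, z = 0), z up. The flat round floor on which a jar stands is 8 mm above the origin and 80 mm across; the rim slopes outward from it.
- saucer_blue: blue melamine saucer, 120 mm across the rim, 16 mm high; fixed to the counter. Origin at the centre of its underside (counter level, z = 0), z up. The flat round floor on which a jar stands is 8 mm above the origin and 80 mm across; the rim slopes outward from it.
- board: oval wooden chopping board, 130 mm (its x) by 200 mm (its y), 18 mm thick, flat, fixed to the counter, empty at the start; origin at the centre of its underside, z up. Saucers and board stand at least 0.14 m apart, centre to centre. Nearby: a flat brush, a stack of white saucers and a strainer (all under 50 mm high); beyond x = 0.8 and |y| = 0.45 kitchen goods up to 0.24 m tall.
Things that resemble listed ones, but are neither listed nor needed, are in the scene too. There is more than one size of the saucer_blue; the one meant has the size given above.

How it is judged:
On the way:
1. a jar has been parked, upright and released, on the chopping board (((horizontal distance between jar_red and board below 0.07 m and height (world z) of jar_red between 0.015 and 0.022 m and angle between jar_red's own z axis and vertical below 0.1 rad and linear speed of jar_red below 0.02 m/s and contact force between jar_red and the fingers below 0.2 N) or (horizontal distance between jar_yellow and board below 0.07 m and height (world z) of jar_yellow between 0.015 and 0.022 m and angle between jar_yellow's own z axis and vertical below 0.1 rad and linear speed of jar_yellow below 0.02 m/s and contact force between jar_yellow and the fingers below 0.2 N) or (horizontal distance between jar_green and board below 0.07 m and height (world z) of jar_green between 0.015 and 0.022 m and angle between jar_green's own z axis and vertical below 0.1 rad and linear speed of jar_green below 0.02 m/s and contact force between jar_green and the fingers below 0.2 N) or (horizontal distance between jar_blue and board below 0.07 m and height (world z) of jar_blue between 0.015 and 0.022 m and angle between jar_blue's own z axis and vertical below 0.1 rad and linear speed of jar_blue below 0.02 m/s and contact force between jar_blue and the fingers below 0.2 N))), for 0.2 s.
At the end, for the whole second after the job is handed in: each jar stands upright (within 0.1 rad) and at rest on the floor of the saucer of its lid's colour, its centre within 15 mm of the saucer's, and is released; the board is empty again (horizontal distance between jar_red and saucer_red below 0.015 m and height (world z) of each of jar_red, jar_yellow, jar_green, jar_blue below 0.012 m and angle between each of jar_red, jar_yellow, jar_green, jar_blue's own z axis and vertical below 0.1 rad and linear speed of each of jar_red, jar_yellow, jar_green, jar_blue below 0.02 m/s and contact force between each of jar_red, jar_yellow, jar_green, jar_blue and the fingers below 0.2 N and horizontal distance between jar_yellow and saucer_yellow below 0.015 m and horizontal distance between jar_green and saucer_green below 0.015 m and horizontal distance between jar_blue and saucer_blue below 0.015 m); the robot touches nothing.
It fails at once if a jar is tipped over or stood on the bare counter (angle between any of jar_red, jar_yellow, jar_green, jar_blue's own z axis and vertical above 0.6 rad or height (world z) of any of jar_red, jar_yellow, jar_green, jar_blue below 0.004 m).
It also fails if it takes over 141 s, if anything falls off the work surface, if the arm or the gripper's body presses on something with over 40 N, if the wrist force passes 120 N, or if a joint passes its speed limit or range.

### The arm

A 6-joint arm with a two-finger parallel gripper is mounted at the origin on the work surface. World frame = base frame: x ahead of the robot, y to its left, z up, the work surface at z = 0. Lengths are in m, angles in rad, forces in N, time in s.
With the tool pointing down it reaches from about 0.35 to 0.85 m from the base axis. Payload 8.1 kg.
Tool frame: the origin (TCP) lies at the very end of the fingers, on their centre line; the grasp point (between the pads) lies robot.tcp_to_grasp behind it (robot.tcp_to_grasp is the distance from the TCP to the grasp point, in m); z points along the fingers, y is the line along which they close (so a half turn about z gives the same grasp; the last joint's range is limited). The gripper opens to 93 mm and grips with 3 to 60 N. Pads are 15 mm wide; open, the fingers measure 128 mm over their backs; the gripper's body (75 mm by 188 mm) begins 65 mm behind the grasp point.
Start: joints at [-1.246, 0.13, 1.488, -0, 1.523, -0.085], TCP at [0.239, -0.55, 0.219] pointing down, gripper open.
Joint ranges: [-2.96, 2.96], [-0.89, 2.26], [0.02, 2.5], [-1.34, 4.48], [0, 2.73], [-2.66, 2.66]. Speed limits (rad/s): [2.39, 2.39, 2.79, 3.14, 3.14, 3.14].

### API

Orientations are given as a rotation vector (axis times angle).
In Python, from plant import robot gives the robot as it stands. The module is installed in compiled form; this text tells all that it offers.
- The arm moves only by the shell command python3 -m pendant 'ROWS' [FORCE]. ROWS is JSON, a list that holds one entry, the list of rows, each a list of 5 numbers: the opening, from 0 (shut) to 1 (fully open), then the shift along the tool's x, y, z in cm, then the turn about the tool's z in degrees. In form: [[[fingers, x, y, z, roll], ...]]. A call has 1 to 8 rows; each row shifts and turns the commanded pose from where the row before left it, along the tool's axes as they then stand; what a row does not reach is not made up. A row lasts 1/10 s, in which the tool goes at most 50 mm and 8.59 degrees, less where a joint would pass 70% of its speed; a pose out of reach is approached as far as the arm can. A call is refused whole if a number of a shift passes 5 or a number of a turn 8.59, either way. A call with a gripper value outside its range is refused whole. The fingers move at their own pace and stop on an object; FORCE is the grip in N (left out, the last holds). Time passes only in rows, so rows that do not move let the fingers close. It gives the time, the measured TCP pose, the force, the opening and the grip force at its end, in the units of the state.
- robot.read_state(): the state, without advancing time (a new reading comes with each control period).
- robot.read_camera(name): name is "scene" or "top" or "wrist"; returns a dict with "img" (400x640x3 uint8, blue, green, red), "K" (3x3 intrinsics, pixels), "k1" (the pictures are not rectified: a ray, as slopes to the right and down, at radius r is drawn at 1 + k1 r^2 times it, then the intrinsics apply), "pose" (4x4, takes a point from camera to world coordinates). Camera axes: x right, y up, looking along -z (the intrinsics and any distortion apply to the point x, -y, -z); pixel columns grow to the right and rows downward; lengths in m; the calibration is good to about 2 mm. A picture is of the moment at which its call begins. There is no depth.
- robot.close_job(): hands the job in; it is judged then, once.
The state is a dict: "t": time; "q": joint angles; "dq": joint speeds; "joint_torque": joint torques, N m; "tool_pos": TCP position; "orientation": TCP orientation; "force": force on the tool from outside, world axes, zero at the start; "wrist_torque": the same for the moment, N m; "opening": finger opening in m; "gripper_force": force on a finger pad.
Only numpy, scipy, OpenCV 4.12 (cv2) and the standard library are available. Lean on these libraries where they do the work, as an engineer would, in place of code of your own. Each camera call takes 0.05 s, during which the arm holds its last target. There are 200 camera calls.

## Working session

There is one attempt and no reset: what is moved stays moved. The work goes in short steps, Python scripts to look and compute and a shell command to move; the robot and the scene stay as the last step left them, time stands still between calls to the robot, and variables do not carry over. Pictures are saved under pics/ and viewed, at most 14 in all, crops included, and the job is handed in when it is done.

```bash
mkdir -p pics; cat > h.py <<'E'
import numpy as np, cv2
from plant import robot
def ray(c,uv):
    uv=np.atleast_2d(uv).astype(float);K=c["K"]
    d=np.c_[(uv[:,0]-K[0,2])/K[0,0],(uv[:,1]-K[1,2])/K[1,1]];s=d.copy()
    for _ in range(20): s=d/(1+c["k1"]*(s**2).sum(1,keepdims=True))
    P=np.array(c["pose"]);v=np.c_[s[:,0],-s[:,1],-np.ones(len(s))]@P[:3,:3].T
    return P[:3,3],v
def onz(c,uv,z):
    o,v=ray(c,uv);return o+v*((z-o[2])/v[:,2])[:,None]
E
python3 - <<'E'
from h import *
for n in("top","scene"):
    c=robot.read_camera(n);cv2.imwrite(f"pics/{n}0.png",c["img"]);print(n,c["K"],c["k1"],np.round(c["pose"],3))
s=robot.read_state();print(s,robot.tcp_to_grasp)
E
```

```text
top [[426.70090985   0.         322.5734301 ]
 [  0.         426.70090985 208.62763559]
 [  0.           0.           1.        ]] -0.028659970081320988 [[-0.016  0.994 -0.105  0.351]
 [-1.    -0.015  0.011  0.006]
 [ 0.01   0.106  0.994  1.033]
 [ 0.     0.     0.     1.   ]]
scene [[498.67959151   0.         317.15414039]
 [  0.         498.67959151 201.15546817]
 [  0.           0.           1.        ]] -0.10757725623568971 [[-0.316 -0.685  0.656  1.204]
 [ 0.949 -0.22   0.228  0.269]
 [-0.012  0.694  0.72   0.835]
 [ 0.     0.     0.     1.   ]]
{'t': 0.1, 'q': array([-1.24639987e+00,  1.31044731e-01,  1.48919779e+00,  1.50521036e-06,
        1.52304081e+00, -8.54257760e-02]), 'dq': array([-0.00090092, -0.00219875, -0.00257383,  0.00068282, -0.00094503,
        0.00102599]), 'joint_torque': array([ 1.16565785e-03, -5.61342466e+01, -4.93094802e+01,  7.70305283e-02,
        2.91944639e-02, -4.06991160e-05]), 'tool_pos': array([ 0.23890239, -0.54979991,  0.21770176]), 'orientation': array([-3.07422396e+00, -6.38909983e-01,  3.14050320e-04]), 'force': array([ 0.70185066,  0.49654546, -0.55311346]), 'wrist_torque': array([-0.00226477,  0.04723232, -0.04623672]), 'gripper_force': 0.0, 'opening': 0.09306584656495602} 0.0188
```

View pics/top0.png

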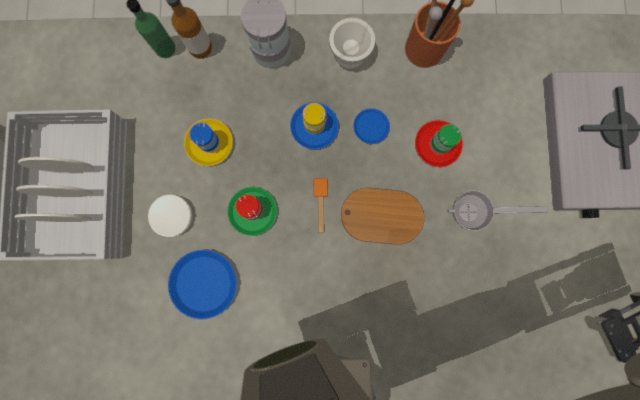

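View pics/scene0.png

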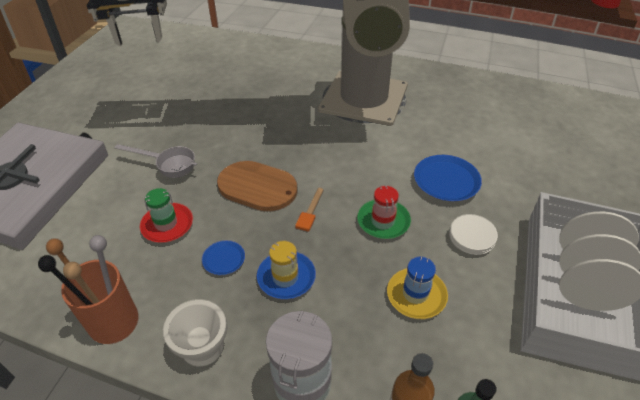

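Top view: the blue jar (204,137) stands on yellow, the yellow jar (315,117) on blue, the green jar (446,137) on red and the red jar (249,207) on green, and the board is at (383,216). So there are two swaps to do. The scene view agrees. The blue decoys are the small plate at (372,126) and the large one at (203,284).

```bash
cat >> h.py <<'E'
from scipy.optimize import least_squares
HUE={"red":[(0,8),(172,180)],"yellow":[(22,34)],"green":[(50,85)],"blue":[(102,125)]}
def mask(img,col,smin=130,vmin=60):
    h=cv2.cvtColor(img,cv2.COLOR_BGR2HSV);m=0
    for a,b in HUE[col]: m=m|cv2.inRange(h,(a,smin,vmin),(b,255,255))
    return cv2.morphologyEx(m,cv2.MORPH_OPEN,np.ones((3,3)))
def circ(p,r0=None):
    c0=p.mean(0)
    f=lambda x:np.hypot(p[:,0]-x[0],p[:,1]-x[1])-(r0 or x[2])
    x0=[*c0] if r0 else [*c0,np.hypot(*(p-c0).T).mean()]
    s=least_squares(f,x0,loss="soft_l1",f_scale=0.0015)
    return s.x,np.median(abs(f(s.x)))
E
python3 - <<'E'
from h import *
for n in("top","scene"):
    c=robot.read_camera(n)
    for col in HUE:
        cs,_=cv2.findContours(mask(c["img"],col),cv2.RETR_EXTERNAL,cv2.CHAIN_APPROX_NONE)
        for k in cs:
            a=cv2.contourArea(k)
            if a<60: continue
            u=k[:,0].astype(float)
            ps=onz(c,u,.016)[:,:2]; 
            if not(0.2<ps[:,0].mean()<.85 and abs(ps[:,1].mean())<.5):continue
            x,e=circ(ps);m=u.mean(0);j=onz(c,m,.09)[0,:2]
            x6,e6=circ(ps,.06)
            print(n,col,int(a),m.round(0),"rim",x.round(3),e.round(4),"r60",x6.round(3),e6.round(4),"asjar",j.round(3))
    b=cv2.inRange(cv2.cvtColor(c["img"],cv2.COLOR_BGR2HSV),(8,90,60),(18,210,255))
    cs,_=cv2.findContours(b,cv2.RETR_EXTERNAL,cv2.CHAIN_APPROX_NONE)
    for k in cs:
        if cv2.contourArea(k)>1500:
            p=onz(c,k[:,0],.018)[:,:2].astype(np.float32);print("board",cv2.minAreaRect(p),cv2.contourArea(k))
E
```

```text
top red 348 [247. 206.] rim [0.469 0.176 0.026] 0.0011 r60 [0.498 0.13 ] 0.013 asjar [0.46  0.163]
top red 1040 [437. 144.] rim [ 0.616 -0.291  0.057] 0.0017 r60 [ 0.618 -0.293] 0.0028 asjar [ 0.594 -0.267]
top yellow 1039 [209. 143.] rim [0.627 0.271 0.057] 0.0018 r60 [0.628 0.271] 0.0024 asjar [0.605 0.25 ]
top yellow 330 [314. 114.] rim [0.692 0.012 0.026] 0.0015 r60 [ 0.719 -0.032] 0.0142 asjar [0.668 0.012]
top green 1769 [252. 211.] rim [0.457 0.164 0.057] 0.0006 r60 [0.457 0.164] 0.0029 asjar [0.449 0.153]
top green 289 [448. 136.] rim [ 0.636 -0.319  0.025] 0.0017 r60 [ 0.62 -0.37] 0.0119 asjar [ 0.614 -0.294]
top blue 3589 [202. 284.] rim [0.286 0.282 0.079] 0.0006 r60 [0.284 0.281] 0.0193 asjar [0.289 0.261]
top blue 309 [201. 135.] rim [0.647 0.288 0.025] 0.0018 r60 [0.672 0.243] 0.0122 asjar [0.623 0.268]
top blue 934 [371. 126.] rim [ 0.662 -0.128  0.043] 0.0007 r60 [ 0.678 -0.119] 0.0135 asjar [ 0.639 -0.118]
top blue 1004 [314. 127.] rim [0.663 0.012 0.056] 0.0024 r60 [0.667 0.012] 0.0034 asjar [0.637 0.012]
board ((0.4401097297668457, -0.14758647978305817), (0.1984010
[... 1332 characters left out ...]
 0.04 ]
scene blue 1065 [223. 257.] rim [ 0.67  -0.125  0.043] 0.0006 r60 [ 0.666 -0.143] 0.0123 asjar [ 0.719 -0.089]
scene blue 2301 [448. 178.] rim [0.284 0.282 0.079] 0.0006 r60 [0.287 0.284] 0.0191 asjar [0.37  0.282]
board ((0.815814197063446, -0.3568684458732605), (0.3269093632698059, 0.11951693892478943), 52.29403305053711) 4282.0
board ((0.4507138729095459, -0.14384642243385315), (0.20429301261901855, 0.13933712244033813), 83.7774658203125) 2927.5
board ((-0.18758413195610046, -1.1709085702896118), (0.5345514416694641, 0.1730409413576126), 48.54560470581055) 1628.5
board ((0.0038473308086395264, -1.2643967866897583), (0.870447039604187, 0.1893215775489807), 44.98954772949219) 3478.5
```

Every rim fits a radius of about 57 mm with the two views within 4 mm, so the 120 mm blue saucer is the one at (0.667, 0.012). The lids sit at their saucers' centres. I'll start with green: first square the tool to the world, then go over it.

```bash
python3 -m pendant '[[[1,0,0,0,7.8],[1,0,0,0,7.8],[1,0,0,0,7.9],[1,3.8,-2.6,0,0],[1,3.8,-2.6,0,0],[1,3.8,-2.6,0,0],[1,3.8,-2.6,0,0],[1,3.8,-2.6,0,0]]]' 25
python3 -m pendant '[[[1,3.8,-2.6,0,0],[1,3.8,-2.6,0,0],[1,3.8,-2.6,0,0],[1,3.7,-2.5,0,0],[1,3.7,-2.4,0,0],[1,0,0,0,0]]]'
python3 - <<'E'
from h import *
s=robot.read_state();print(s["t"],s["tool_pos"],s["orientation"],s["q"])
c=robot.read_camera("wrist");cv2.imwrite("pics/w1.png",c["img"]);print(c["pose"].round(3))
E
```

```text
t: 1.0
tool_pos: [0.4303, -0.4191, 0.2186]
orientation: [-3.142, 0.001, 0.0]
force: [0.6, -0.3, 0.8]
opening: 0.0931
gripper_force: 0.0
t: 1.6
tool_pos: [0.6207, -0.289, 0.2174]
orientation: [-3.14, -0.008, -0.0]
force: [0.3, -0.3, 0.4]
opening: 0.093
gripper_force: 0.0
1.6 [ 0.62068645 -0.28897196  0.21739133] [-3.13956454e+00 -7.62816717e-03 -1.60245534e-04] [-0.51157631  0.36122114  1.22211214  0.00180828  1.55916311  1.0543388 ]
[[ 0.004  0.958  0.287  0.7  ]
 [-1.     0.004 -0.001 -0.289]
 [-0.002 -0.287  0.958  0.383]
 [ 0.     0.     0.     1.   ]]
```

View pics/w1.png

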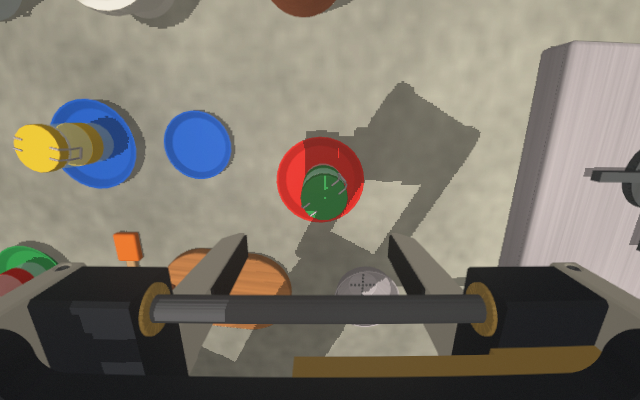

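The wrist view shows the green lid at about (324,197) and the red saucer at about (320,180), both between the fingers. I'll measure the jar and saucer from here.

```bash
cat >> h.py <<'E'
def look(sau=None,lid=None,cam="wrist",near=None):
    """rim centre of saucer colour; lid centre from its top contour circle; restricted near xy"""
    c=robot.read_camera(cam);s=robot.read_state();out={"t":round(s["t"],1),"tcp":s["tool_pos"].round(4)}
    for k,col,z in(("saucer",sau,.016),("lid",lid,.094)):
        if not col: continue
        cs,_=cv2.findContours(mask(c["img"],col),cv2.RETR_EXTERNAL,cv2.CHAIN_APPROX_NONE)
        best=[]
        for q in cs:
            if cv2.contourArea(q)<150: continue
            p=onz(c,q[:,0],z)[:,:2]; x,e=circ(p)
            best.append((np.hypot(*(x[:2]-near)),x.round(4),e.round(4),int(cv2.contourArea(q)),q[:,0].mean(0).round(0)))
        out[k]=sorted(best,key=lambda b:b[0])[:2]
    for a,b in out.items(): print(a,b)
    return c
E
python3 - <<'E'
from h import *
look("red","green",near=np.array([.618,-.292]))
E
```

```text
t 1.7
tcp [ 0.6176 -0.2924  0.2177]
saucer [(np.float64(0.0018837968566591816), array([ 0.6199, -0.292 ,  0.0574]), np.float64(0.0017), 3586, array([319., 181.])), (np.float64(0.4952871141880667), array([0.4666, 0.1796, 0.0155]), np.float64(0.0026), 238, array([ 17., 274.]))]
lid [(np.float64(0.3707517801551568), array([0.5233, 0.0664, 0.0328]), np.float64(0.0029), 798, array([ 23., 258.]))]
```

```bash
python3 - <<'E'
from h import *
c=robot.read_camera("wrist");print(onz(c,[324,197],.094))
i=cv2.cvtColor(c["img"],cv2.COLOR_BGR2HSV);print(i[200,320],i[190,330])
E
python3 -m pendant '[[[1,0,0,4,0],[1,0,0,4,0],[1,0,0,4,0],[1,0,0,3,0],[1,0,0,2,0],[1,0,0,1.2,0],[1,0,0,0,0]]]'
```

```text
[[ 0.61519536 -0.29984192  0.094     ]]
[ 62 121 101] [ 62 128 100]
t: 2.45
tool_pos: [0.6151, -0.2938, 0.0347]
orientation: [-3.14, 0.003, 0.005]
force: [-0.4, 0.7, 0.6]
opening: 0.0932
gripper_force: 0.0
```

```bash
sed -i 's/smin=130/smin=105/' h.py; python3 -m pendant '[[[0.7,0,0,0,0],[0.6,0,0,0,0],[0.3,0,0,0,0],[0,0,0,0,0],[0,0,0,0,0],[0,0,0,0,0],[0,0,0,0,0]]]' 25
python3 -m pendant '[[[0,0,0,-1,0],[0,0,0,-3,0],[0,0,0,-4,0],[0,0,0,-4,0],[0,0,0,0,0],[0,0,0,0,0]]]'
python3 - <<'E'
from h import *
cv2.imwrite("pics/w2.png",look("red","green",near=np.array([.618,-.292]))["img"])
E
```

```text
t: 3.15
tool_pos: [0.6174, -0.2938, 0.0371]
orientation: [3.141, -0.001, 0.001]
force: [-0.5, -1.6, 2.5]
opening: 0.0518
gripper_force: 25.0
t: 3.75
tool_pos: [0.6179, -0.2937, 0.1584]
orientation: [3.14, -0.0, 0.004]
force: [-1.1, -0.7, -1.7]
opening: 0.0517
gripper_force: 25.0
t 3.8
tcp [ 0.6168 -0.2931  0.1561]
saucer [(np.float64(0.005815271539138313), array([ 0.6238, -0.2916,  0.0558]), np.float64(0.0032), 6162, array([316., 182.]))]
lid [(np.float64(0.027940215301485594), array([ 0.5901, -0.2941,  0.0334]), np.float64(0.0021), 502, array([318., 215.])), (np.float64(0.06185332387913766), array([ 0.5561, -0.2916,  0.0396]), np.float64(0.0059), 4471, array([325., 273.]))]
```

View pics/w2.png

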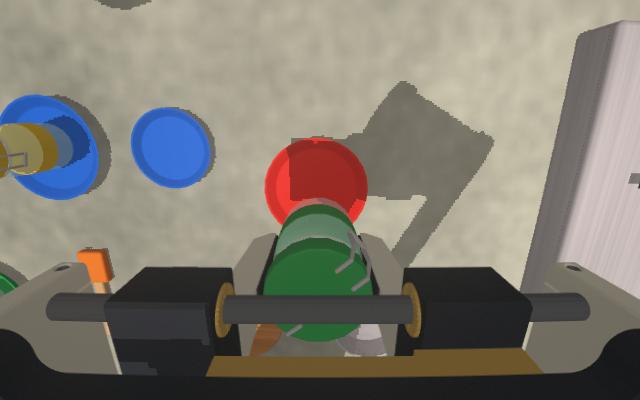

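The green jar is held at (318,285), clear of the red saucer. Next I take it to the board.

```bash
python3 -m pendant '[[[0,-2,-1.7,0,0],[0,-3,-2.5,0,0],[0,-3,-2.5,0,0],[0,-3,-2.5,0,0],[0,-3,-2.5,0,0],[0,-2.5,-2,0,0],[0,-1,-1,0,0],[0,0,0,0,0]]]'
python3 -m pendant '[[[0,0,0,3,0],[0,0,0,4,0],[0,0,0,2,0],[0,0,0,1,0],[0,0,0,0.5,0],[0,0,0,0.3,0],[0,0,0,0,0]]]'
```

```text
t: 4.6
tool_pos: [0.4398, -0.1446, 0.1543]
orientation: [-3.14, -0.001, 0.006]
force: [0.5, -0.5, -1.8]
opening: 0.052
gripper_force: 25.0
t: 5.3
tool_pos: [0.4429, -0.1468, 0.0492]
orientation: [3.141, -0.001, 0.001]
force: [0.1, 0.1, -1.9]
opening: 0.0521
gripper_force: 25.0
```

```bash
python3 -m pendant '[[[0,0,0,0.2,0],[0,0,0,0,0]]]'; python3 -m pendant '[[[0,0,0,0.1,0],[0,0,0,0,0]]]'
```

```text
t: 5.5
tool_pos: [0.4428, -0.1466, 0.0473]
orientation: [3.141, -0.001, 0.002]
force: [-1.2, 0.0, -1.3]
opening: 0.0523
gripper_force: 25.0
t: 5.7
tool_pos: [0.4428, -0.1467, 0.047]
orientation: [3.141, -0.0, 0.002]
force: [-3.1, 1.5, 7.0]
opening: 0.0518
gripper_force: 25.0
```

Contact is felt, so I release, rise and go to the red jar.

```bash
python3 -m pendant '[[[0.8,0,0,0,0],[1,0,0,0,0],[1,0,0,0,0],[1,0,0,0,0],[1,0,0,0,0],[1,0,0,0,0],[1,0,0,0,0]]]'
python3 -m pendant '[[[1,0,0,-2,0],[1,0,0,-5,0],[1,0,0,-5,0],[1,0,0,-5,0],[1,0,-3,-1.2,0],[1,0,-4,0,0],[1,0,-4,0,0],[1,0.2,-4,0,0]]]'
python3 -m pendant '[[[1,0.2,-4,0,0],[1,0.2,-4,0,0],[1,0.5,-4,0,0],[1,0.5,-3,0,0],[1,0,-1,0,0],[1,0,0,0,0],[1,0,0,0,0]]]'
python3 - <<'E'
from h import *
look("green","red",near=np.array([.458,.164]))
cv2.imwrite("pics/t3.png",look("green","green","top",near=np.array([.442,-.146]))["img"])
E
```

```text
t: 6.4
tool_pos: [0.4422, -0.1464, 0.0456]
orientation: [-3.142, 0.001, 0.0]
force: [0.1, -0.4, -0.2]
opening: 0.093
gripper_force: 0.0
t: 7.2
tool_pos: [0.4441, 0.0048, 0.228]
orientation: [3.141, -0.002, 0.001]
force: [1.7, 0.2, 0.1]
opening: 0.0928
gripper_force: 0.0
t: 7.9
tool_pos: [0.4582, 0.1628, 0.2275]
orientation: [3.141, -0.0, -0.001]
force: [0.4, -0.8, 0.4]
opening: 0.0929
gripper_force: 0.0
t 8.0
tcp [0.4583 0.1625 0.2276]
saucer [(np.float64(0.0010350737162797541), array([0.4588, 0.1647, 0.0582]), np.float64(0.0003), 5424, array([316., 176.])), (np.float64(0.33178342802741956), array([ 0.4366, -0.1671,  0.0243]), np.float64(0.0017), 344, array([540., 190.]))]
lid [(np.float64(0.005455981585776429), array([0.4635, 0.1638, 0.0245]), np.float64(0.0012), 1488, array([316., 187.])), (np.float64(0.38593655610272437), array([ 0.6016, -0.1942,  0.0416]), np.float64(0.0026), 825, array([633.,  65.]))]
t 8.0
tcp [0.4584 0.1624 0.2276]
saucer [(np.float64(0.016306885550550307), array([ 0.4488, -0.1608,  0.0255]), np.float64(0.0019), 334, array([387., 212.])), (np.float64(0.28417069555893343), array([0.4263, 0.1377, 0.0243]), np.float64(0.0039), 303, array([263., 223.]))]
lid [(np.float64(0.0021435532803934674), array([ 0.4413, -0.148 ,  0.0235]), np.float64(0.0018), 334, array([387., 212.])), (np.float64(0.2744699817581507), array([0.4205, 0.1276, 0.0224]), np.float64(0.0036), 303, array([263., 223.]))]
```

View pics/t3.png

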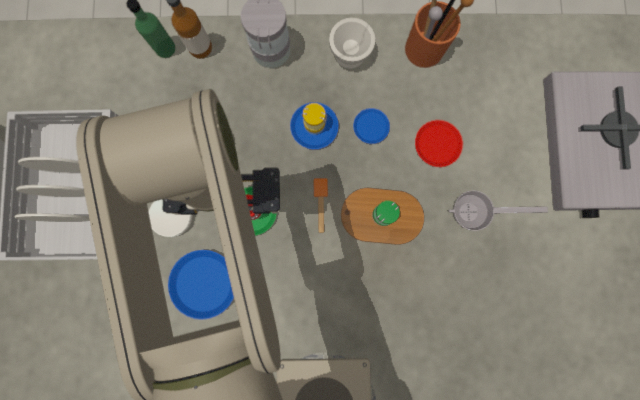

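The green jar stands upright on the board at (387,212), and the red saucer at (439,143) is empty. I'm over the red jar (lid measured at 0.46, 0.164), so I descend and grip.

```bash
python3 -m pendant '[[[1,0.2,0,4,0],[1,0,0,4,0],[1,0,0,4,0],[1,0,0,3,0],[1,0,0,2.5,0],[1,0,0,1.6,0],[1,0,0,0,0],[1,0,0,0,0]]]'
python3 -m pendant '[[[0.7,0,0,0,0],[0.6,0,0,0,0],[0.3,0,0,0,0],[0,0,0,0,0],[0,0,0,0,0],[0,0,0,0,0],[0,0,0,0,0]]]' 25
python3 -m pendant '[[[0,0,0,-1,0],[0,0,0,-3,0],[0,0,0,-4,0],[0,0,0,-4,0],[0,0,0,0,0],[0,0,0,0,0]]]'
python3 - <<'E'
from h import *
look("green","red",near=np.array([.46,.164]))
look("red",None,"top",near=np.array([.618,-.292]))
E
```

```text
t: 8.8
tool_pos: [0.4605, 0.1628, 0.0371]
orientation: [3.141, -0.003, -0.0]
force: [0.2, 1.3, 0.3]
opening: 0.0932
gripper_force: 0.0
t: 9.5
tool_pos: [0.4604, 0.1637, 0.0368]
orientation: [-3.141, 0.0, -0.0]
force: [-0.7, 0.9, 2.0]
opening: 0.0519
gripper_force: 25.0
t: 10.1
tool_pos: [0.4611, 0.1638, 0.158]
orientation: [-3.141, 0.001, -0.004]
force: [-0.0, 0.4, -3.3]
opening: 0.0515
gripper_force: 25.0
t 10.2
tcp [0.4599 0.1635 0.1563]
saucer [(np.float64(0.003050322487732631), array([0.4629, 0.1649, 0.0554]), np.float64(0.0029), 5432, array([316., 184.])), (np.float64(0.3370864956176469), array([ 0.4347, -0.1721,  0.0257]), np.float64(0.0015), 681, array([590., 209.]))]
lid [(np.float64(0.024944004037147357), array([0.4351, 0.1633, 0.0341]), np.float64(0.0023), 577, array([319., 214.])), (np.float64(0.059358616099647835), array([0.4009, 0.159 , 0.0401]), np.float64(0.0062), 5014, array([311., 269.]))]
t 10.2
tcp [0.4593 0.1633 0.1552]
saucer [(np.float64(0.0011965255786428083), array([ 0.6168, -0.2921,  0.0585]), np.float64(0.0005), 1738, array([438., 143.]))]
```

```bash
python3 -m pendant '[[[0,0.8,2,0,0],[0,1.5,4,0,0],[0,1.5,4.5,0,0],[0,1.5,4.5,0,0],[0,1.5,4.5,0,0],[0,1.5,4.5,0,0],[0,1.5,4.5,0,0],[0,1.5,4.5,0,0]]]'
python3 -m pendant '[[[0,1.5,4.5,0,0],[0,1.5,4.5,0,0],[0,1,2.5,0,0],[0,0.5,1,0,0],[0,0,0,0,0],[0,0,0,0,0]]]'
python3 - <<'E'
from h import *
look("red",near=np.array([.618,-.292]))
E
```

```text
t: 11.0
tool_pos: [0.5721, -0.1679, 0.154]
orientation: [-3.14, 0.001, 0.006]
force: [1.5, 0.3, -1.8]
opening: 0.0519
gripper_force: 25.0
t: 11.6
tool_pos: [0.6175, -0.2899, 0.1551]
orientation: [-3.14, -0.0, 0.004]
force: [0.1, 0.2, -1.6]
opening: 0.0517
gripper_force: 25.0
t 11.7
tcp [ 0.6176 -0.2897  0.1557]
saucer [(np.float64(0.002859998805694989), array([ 0.6209, -0.2921,  0.0579]), np.float64(0.001), 6989, array([319., 185.])), (np.float64(0.10730615738180614), array([ 0.5108, -0.2958,  0.0534]), np.float64(0.0083), 5025, array([311., 269.]))]
```

```bash
python3 -m pendant '[[[0,0,0.2,3,0],[0,0,0,4,0],[0,0,0,2.5,0],[0,0,0,1.5,0],[0,0,0,0.6,0],[0,0,0,0.2,0],[0,0,0,0.1,0],[0,0,0,0,0]]]'
python3 -m pendant '[[[0,0,0,0.1,0],[0,0,0,0,0]]]'
```

```text
t: 12.45
tool_pos: [0.6193, -0.294, 0.0395]
orientation: [3.14, -0.0, 0.004]
force: [0.2, 0.1, -1.4]
opening: 0.0521
gripper_force: 25.0
t: 12.65
tool_pos: [0.6185, -0.2937, 0.0374]
orientation: [3.141, -0.001, 0.001]
force: [0.4, 0.4, -3.1]
opening: 0.0516
gripper_force: 25.0
```

```bash
python3 -m pendant '[[[0,0,0,0.1,0],[0,0,0,0,0]]]';python3 -m pendant '[[[0,0,0,0.1,0],[0,0,0,0,0]]]'
```

```text
t: 12.85
tool_pos: [0.6186, -0.2937, 0.0368]
orientation: [3.141, -0.001, 0.001]
force: [-2.4, 1.7, 4.6]
opening: 0.052
gripper_force: 25.0
t: 13.05
tool_pos: [0.6186, -0.2938, 0.0368]
orientation: [3.141, -0.001, 0.002]
force: [-5.7, 3.0, 11.9]
opening: 0.0519
gripper_force: 25.0
```

```bash
python3 -m pendant '[[[0.8,0,0,0,0],[1,0,0,0,0],[1,0,0,0,0],[1,0,0,0,0],[1,0,0,0,0],[1,0,0,0,0],[1,0,0,0,0]]]'
python3 -m pendant '[[[1,0,0,-2,0],[1,0,0,-5,0],[1,0,0,-5,0],[1,0,0,-5,0],[1,0,0,-2,0],[1,0,0,0,0],[1,0,0,0,0]]]'
python3 - <<'E'
from h import *
look("red","red",near=np.array([.618,-.292]))
E
python3 -m pendant '[[[1,-2,-1.7,0,0],[1,-3.5,-3,0,0],[1,-3.5,-3,0,0],[1,-3.5,-3,0,0],[1,-3.5,-3,0,0],[1,-1.6,-1.1,0,0],[1,0,0,0,0],[1,0,0,0,0]]]'
python3 - <<'E'
from h import *
look(None,"green",near=np.array([.442,-.146]))
cv2.imwrite("pics/s4.png",look("red","red","scene",near=np.array([.618,-.292]))["img"])
look("red","red","top",near=np.array([.618,-.292]))
E
```

```text
t: 13.75
tool_pos: [0.6181, -0.2934, 0.0345]
orientation: [-3.142, 0.001, 0.0]
force: [0.3, -0.3, -0.1]
opening: 0.0924
gripper_force: 0.0
t: 14.45
tool_pos: [0.6183, -0.2935, 0.2247]
orientation: [3.141, -0.001, 0.001]
force: [0.2, -0.2, -1.0]
opening: 0.0929
gripper_force: 0.0
t 14.5
tcp [ 0.6176 -0.2931  0.2229]
saucer [(np.float64(0.0011786859309987814), array([ 0.6192, -0.292 ,  0.0588]), np.float64(0.0003), 5609, array([316., 176.]))]
lid [(np.float64(0.01752350335761005), array([ 0.6355, -0.2924,  0.0466]), np.float64(0.0003), 5609, array([316., 176.]))]
t: 15.3
tool_pos: [0.4419, -0.1453, 0.2233]
orientation: [-3.141, 0.0, 0.002]
force: [0.3, -0.3, -0.2]
opening: 0.0931
gripper_force: 0.0
t 15.3
tcp [ 0.4423 -0.1456  0.2236]
lid [(np.float64(0.0012725303280871196), array([ 0.4415, -0.1472,  0.0251]), np.float64(0.0012), 1540, array([319., 193.])), (np.float64(0.24738709688571725), array([0.4723, 0.0995, 0.046 ]), np.float64(0.0003), 5282, array([ 94., 165.]))]
t 15.4
tcp [ 0.4425 -0.1458  0.2238]
saucer [(np.float64(0.005174178649871312), array([ 0.622 , -0.2887,  0.0571]), np.float64(0.002), 1292, array([166., 223.])), (np.float64(0.07753142241975035), array([ 0.564 , -0.3477,  0.0295]), np.float64(0.0017), 348, array([157., 200.]))]
lid [(np.float64(0.007655581579401501), array([ 0.625 , -0.2889,  0.0267]), np.float64(0.0015), 348, array([157., 200.])), (np.float64(0.08209710197783139), array([ 0.6775, -0.2354,  0.0516]), np.float64(0.0019), 1292, array([166., 223.]))]
t 15.4
tcp [ 0.4426 -0.1459  0.2239]
saucer []
lid []
```

View pics/s4.png

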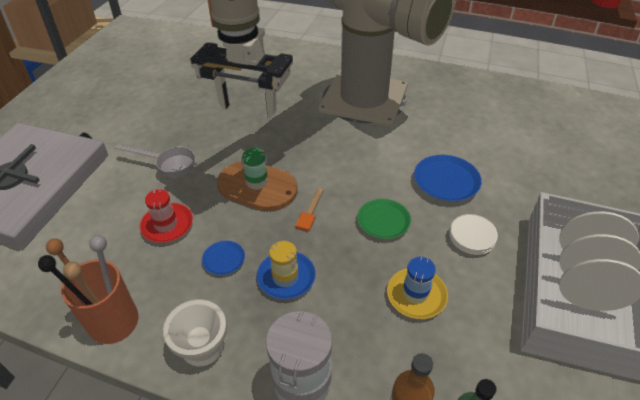

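The red jar stands on the red saucer at (160,213), with its lid matching the saucer centre. The green saucer at (384,220) is free and the green jar is on the board. Next I grip green at 17.8 cm down and carry it to (0.458, 0.165).

```bash
python3 -m pendant '[[[1,0,0.1,4,0],[1,0,0,4,0],[1,0,0,4,0],[1,0,0,3,0],[1,0,0,1.8,0],[1,0,0,1,0],[1,0,0,0,0],[1,0,0,0,0]]]'
python3 -m pendant '[[[0.7,0,0,0,0],[0.6,0,0,0,0],[0.3,0,0,0,0],[0,0,0,0,0],[0,0,0,0,0],[0,0,0,0,0],[0,0,0,0,0]]]' 25
python3 -m pendant '[[[0,0,0,-1,0],[0,0,0,-3,0],[0,0,0,-4,0],[0,0,0,-3,0],[0,0.1,-2,0,0],[0,0.2,-4,0,0],[0,0.2,-4,0,0],[0,0.2,-4,0,0]]]'
python3 -m pendant '[[[0,0.2,-4,0,0],[0,0.2,-4,0,0],[0,0.2,-4,0,0],[0,0.2,-3,0,0],[0,0.2,-2,0,0],[0,0,0,0,0],[0,0,0,0,0]]]'
python3 - <<'E'
from h import *
look("green",None,near=np.array([.458,.164]))
look("green",None,"scene",near=np.array([.458,.164]))
E
```

```text
t: 16.25
tool_pos: [0.4429, -0.1468, 0.0473]
orientation: [3.141, -0.001, 0.001]
force: [1.2, -0.2, 0.5]
opening: 0.0929
gripper_force: 0.0
t: 16.95
tool_pos: [0.4423, -0.1464, 0.0467]
orientation: [3.142, -0.0, 0.0]
force: [-0.8, -0.4, 1.1]
opening: 0.0518
gripper_force: 25.0
t: 17.75
tool_pos: [0.4491, -0.0051, 0.1573]
orientation: [-3.142, 0.002, -0.001]
force: [0.9, -0.2, -1.5]
opening: 0.0519
gripper_force: 25.0
t: 18.45
tool_pos: [0.459, 0.1636, 0.1568]
orientation: [3.141, 0.002, -0.001]
force: [-0.3, 0.1, -2.5]
opening: 0.0519
gripper_force: 25.0
t 18.5
tcp [0.4591 0.1631 0.1567]
saucer [(np.float64(0.0033104492355177932), array([0.4612, 0.1648, 0.0569]), np.float64(0.0015), 6788, array([316., 185.])), (np.float64(0.10776129506364274), array([0.3503, 0.1665, 0.0532]), np.float64(0.008), 4555, array([325., 273.]))]
t 18.6
tcp [0.4592 0.1628 0.1567]
saucer [(np.float64(0.0031602917830371976), array([0.4602, 0.1663, 0.0567]), np.float64(0.0005), 1529, array([384., 218.])), (np.float64(0.2235878590341785), array([0.2366, 0.1325, 0.0322]), np.float64(0.0029), 292, array([391., 152.]))]
```

Centred to within a couple of millimetres. I nudge by −0.1 cm along tool y and lower, with probing.

```bash
python3 -m pendant '[[[0,0,-0.1,3,0],[0,0,0,4,0],[0,0,0,2.5,0],[0,0,0,1.5,0],[0,0,0,0.6,0],[0,0,0,0.2,0],[0,0,0,0.1,0],[0,0,0,0,0]]]'
python3 -m pendant '[[[0,0,0,0.1,0],[0,0,0,0,0]]]'
python3 -m pendant '[[[0,0,0,0.1,0],[0,0,0,0,0]]]'
```

```text
t: 19.35
tool_pos: [0.4603, 0.1646, 0.0388]
orientation: [-3.141, 0.001, -0.003]
force: [0.2, -0.2, -1.3]
opening: 0.0517
gripper_force: 25.0
t: 19.55
tool_pos: [0.4598, 0.1648, 0.0372]
orientation: [-3.141, 0.0, -0.002]
force: [0.3, 1.1, -1.8]
opening: 0.0517
gripper_force: 25.0
t: 19.75
tool_pos: [0.4598, 0.1648, 0.0367]
orientation: [-3.141, 0.0, -0.001]
force: [-3.7, -1.0, 7.4]
opening: 0.0519
gripper_force: 25.0
```

```bash
python3 -m pendant '[[[0.8,0,0,0,0],[1,0,0,0,0],[1,0,0,0,0],[1,0,0,0,0],[1,0,0,0,0],[1,0,0,0,0],[1,0,0,0,0]]]'
python3 -m pendant '[[[1,0,0,-2,0],[1,0,0,-5,0],[1,0,0,-5,0],[1,0,0,-5,0],[1,0,0,-2,0],[1,0,0,0,0],[1,0,0,0,0]]]'
python3 -m pendant '[[[1,2,-1.2,0,0],[1,3.5,-2.2,0,0],[1,3.5,-2.2,0,0],[1,3.5,-2.2,0,0],[1,3.4,-2.1,0,0],[1,1,-0.6,0,0],[1,0,0,0,0],[1,0,0,0,0]]]'
python3 - <<'E'
from h import *
c=look("yellow","blue",near=np.array([.629,.27]));cv2.imwrite("pics/w5.png",c["img"])
E
```

```text
t: 20.45
tool_pos: [0.4593, 0.1646, 0.0356]
orientation: [3.142, -0.001, -0.0]
force: [0.1, -0.4, -1.0]
opening: 0.093
gripper_force: 0.0
t: 21.15
tool_pos: [0.4593, 0.1646, 0.2253]
orientation: [-3.141, 0.0, -0.0]
force: [0.5, -1.0, -0.8]
opening: 0.0931
gripper_force: 0.0
t: 21.95
tool_pos: [0.6271, 0.2691, 0.223]
orientation: [3.14, -0.0, -0.006]
force: [-0.1, -0.0, 0.4]
opening: 0.0933
gripper_force: 0.0
t 22.0
tcp [0.6272 0.269  0.224 ]
saucer [(np.float64(0.002364648319489748), array([0.6296, 0.2723, 0.0588]), np.float64(0.0003), 5688, array([315., 175.])), (np.float64(0.27015529851314984), array([0.6684, 0.0027, 0.0242]), np.float64(0.002), 379, array([507., 147.]))]
lid [(np.float64(0.0009797215745730341), array([0.6291, 0.269 , 0.024 ]), np.float64(0.0012), 1458, array([317., 190.])), (np.float64(0.20774954688266148), array([0.6754, 0.0675, 0.0447]), np.float64(0.0019), 3439, array([502., 146.]))]
```

View pics/w5.png

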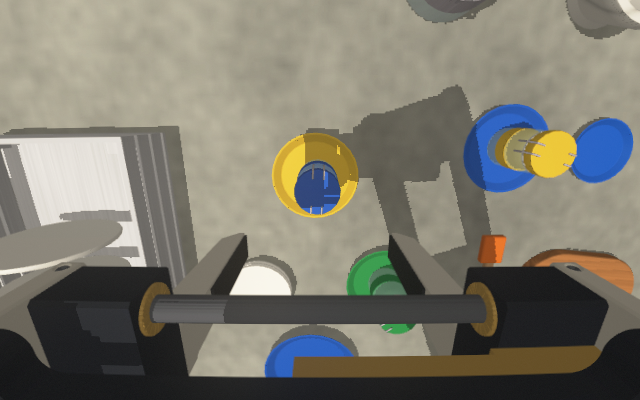

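Blue lid at (317,190), yellow saucer at (315,175), centred between the open fingers. The green jar stands on green. I grip blue.

```bash
python3 -m pendant '[[[1,0.1,-0.1,4,0],[1,0,0,4,0],[1,0,0,4,0],[1,0,0,3.5,0],[1,0,0,2,0],[1,0,0,1.3,0],[1,0,0,0,0],[1,0,0,0,0]]]'
python3 -m pendant '[[[0.7,0,0,0,0],[0.6,0,0,0,0],[0.3,0,0,0,0],[0,0,0,0,0],[0,0,0,0,0],[0,0,0,0,0],[0,0,0,0,0]]]' 25
python3 -m pendant '[[[0,0,0,-1,0],[0,0,0,-3,0],[0,0,0,-4,0],[0,0,0,-4,0],[0,-0.8,2,0,0],[0,-1.7,4,0,0],[0,-1.9,4.2,0,0],[0,-1.9,4.2,0,0]]]'
python3 -m pendant '[[[0,-1.9,4.2,0,0],[0,-1.9,4.2,0,0],[0,-1.9,4.2,0,0],[0,-1.9,4.2,0,0],[0,-1.9,4.2,0,0],[0,-1.7,4,0,0],[0,-0.9,2.1,0,0],[0,0,0,0,0]]]'
```

```text
t: 22.8
tool_pos: [0.6298, 0.2706, 0.0391]
orientation: [-3.141, 0.001, -0.002]
force: [0.0, 0.3, 0.7]
opening: 0.0933
gripper_force: 0.0
t: 23.5
tool_pos: [0.6294, 0.2704, 0.0377]
orientation: [3.141, -0.001, -0.0]
force: [0.4, -0.6, 0.7]
opening: 0.0517
gripper_force: 25.0
t: 24.3
tool_pos: [0.5654, 0.1255, 0.158]
orientation: [-3.142, -0.001, -0.0]
force: [1.1, -0.7, -0.9]
opening: 0.0518
gripper_force: 25.0
t: 25.1
tool_pos: [0.4442, -0.1469, 0.1583]
orientation: [3.141, -0.006, 0.001]
force: [0.4, 0.9, -1.5]
opening: 0.052
gripper_force: 25.0
```

```bash
python3 -m pendant '[[[0,0,0,3,0],[0,0,0,4,0],[0,0,0,2.5,0],[0,0,0,1,0],[0,0,0,0.3,0],[0,0,0,0.1,0],[0,0,0,0,0],[0,0,0,0,0]]]'
python3 -m pendant '[[[0,0,0,0.1,0],[0,0,0,0,0]]]'
python3 -m pendant '[[[0,0,0,0.1,0],[0,0,0,0,0]]]'
```

```text
t: 25.9
tool_pos: [0.4464, -0.1448, 0.0501]
orientation: [3.141, -0.0, 0.004]
force: [0.0, 0.5, -1.7]
opening: 0.0518
gripper_force: 25.0
t: 26.1
tool_pos: [0.4455, -0.1445, 0.0481]
orientation: [3.141, -0.001, 0.001]
force: [-0.7, 0.8, -2.2]
opening: 0.0516
gripper_force: 25.0
t: 26.3
tool_pos: [0.4456, -0.1445, 0.0476]
orientation: [3.141, -0.001, 0.001]
force: [-3.4, 1.0, 6.6]
opening: 0.0517
gripper_force: 25.0
```

```bash
python3 -m pendant '[[[0.8,0,0,0,0],[1,0,0,0,0],[1,0,0,0,0],[1,0,0,0,0],[1,0,0,0,0],[1,0,0,0,0],[1,0,0,0,0]]]'
python3 -m pendant '[[[1,0,0,-2,0],[1,0,0,-5,0],[1,0,0,-5,0],[1,0,0,-5,0],[1,0,0,-0.8,0],[1,0,0,0,0],[1,0,0,0,0]]]'
python3 -m pendant '[[[1,2,-1.4,0,0],[1,3.5,-2.5,0,0],[1,4,-2.8,0,0],[1,4,-2.8,0,0],[1,4,-2.8,0,0],[1,3.2,-2.3,0,0],[1,1.5,-1.1,0,0],[1,0,0,0,0]]]'
python3 - <<'E'
from h import *
look("blue","yellow",near=np.array([.667,.012]))
look("yellow","blue","scene",near=np.array([.629,.272]))
E
```

```text
t: 27.0
tool_pos: [0.4452, -0.1444, 0.0466]
orientation: [-3.142, 0.001, 0.0]
force: [0.3, -1.1, -0.2]
opening: 0.0929
gripper_force: 0.0
t: 27.7
tool_pos: [0.4446, -0.1441, 0.2231]
orientation: [-3.141, 0.001, 0.003]
force: [-0.2, -0.5, -1.3]
opening: 0.0931
gripper_force: 0.0
t: 28.5
tool_pos: [0.6669, 0.0146, 0.2201]
orientation: [-3.141, -0.003, 0.009]
force: [-0.2, 0.3, -0.2]
opening: 0.0927
gripper_force: 0.0
t 28.6
tcp [0.6662 0.0134 0.2207]
saucer [(np.float64(0.0010313962938141592), array([0.6673, 0.013 , 0.0584]), np.float64(0.0003), 5662, array([319., 176.])), (np.float64(0.1384841999633508), array([ 0.6665, -0.1265,  0.0437]), np.float64(0.0003), 3117, array([420., 178.]))]
lid [(np.float64(0.005046043867180228), array([0.672 , 0.0117, 0.0237]), np.float64(0.0014), 1451, array([320., 189.])), (np.float64(0.20586592306007281), array([0.6549, 0.2175, 0.0462]), np.float64(0.0003), 4971, array([136., 202.]))]
t 28.6
tcp [0.6659 0.0125 0.2215]
saucer [(np.float64(0.0026033403437877973), array([0.6312, 0.2733, 0.0585]), np.float64(0.0005), 2368, array([417., 293.])), (np.float64(0.28386498245647773), array([ 0.6209, -0.0117,  0.0271]), np.float64(0.0028), 407, array([283., 253.]))]
lid [(np.float64(0.25042056780323646), array([0.7204, 0.0389, 0.0508]), np.float64(0.002), 1254, array([286., 277.])), (np.float64(0.2579912100283295), array([0.3712, 0.281 , 0.0718]), np.float64(0.0006), 2324, array([447., 177.]))]
```

```bash
python3 -m pendant '[[[1,0.3,0,4,0],[1,0,0,4,0],[1,0,0,4,0],[1,0,0,3.5,0],[1,0,0,2,0],[1,0,0,1.1,0],[1,0,0,0,0],[1,0,0,0,0]]]'
python3 -m pendant '[[[0.7,0,0,0,0],[0.6,0,0,0,0],[0.3,0,0,0,0],[0,0,0,0,0],[0,0,0,0,0],[0,0,0,0,0],[0,0,0,0,0]]]' 25
python3 -m pendant '[[[0,0,0,-1,0],[0,0,0,-3,0],[0,0,0,-4,0],[0,0,0,-4,0],[0,-0.3,-2,0,0],[0,-0.6,-4,0,0],[0,-0.6,-4,0,0],[0,-0.6,-4,0,0]]]'
python3 -m pendant '[[[0,-0.6,-4,0,0],[0,-0.6,-4,0,0],[0,-0.4,-2.5,0,0],[0,-0.2,-1.3,0,0],[0,0,0,0,0],[0,0,0,0,0]]]'
python3 - <<'E'
from h import *
look("yellow",None,near=np.array([.63,.272]))
E
```

```text
t: 29.4
tool_pos: [0.6707, 0.012, 0.0399]
orientation: [3.141, -0.001, 0.002]
force: [0.1, 0.0, 1.1]
opening: 0.0932
gripper_force: 0.0
t: 30.1
tool_pos: [0.6703, 0.0126, 0.0387]
orientation: [-3.142, 0.0, 0.0]
force: [0.0, 0.3, 0.5]
opening: 0.0516
gripper_force: 25.0
t: 30.9
tool_pos: [0.6483, 0.1541, 0.158]
orientation: [3.142, -0.001, -0.002]
force: [1.1, 0.7, -2.8]
opening: 0.0518
gripper_force: 25.0
t: 31.5
tool_pos: [0.6314, 0.2696, 0.1582]
orientation: [3.141, -0.001, -0.001]
force: [0.4, 0.5, -2.2]
opening: 0.0517
gripper_force: 25.0
t 31.6
tcp [0.6316 0.2691 0.1583]
saucer [(np.float64(0.0015387322265177001), array([0.6315, 0.2722, 0.0577]), np.float64(0.0012), 6731, array([316., 187.])), (np.float64(0.10441516573979046), array([0.5257, 0.267 , 0.0532]), np.float64(0.0065), 4914, array([314., 272.]))]
```

```bash
python3 -m pendant '[[[0,0,-0.2,3,0],[0,0,0,4,0],[0,0,0,2.5,0],[0,0,0,1.5,0],[0,0,0,0.6,0],[0,0,0,0.2,0],[0,0,0,0.1,0],[0,0,0,0,0]]]'
python3 -m pendant '[[[0,0,0,0.1,0],[0,0,0,0,0]]]'
python3 -m pendant '[[[0,0,0,0.1,0],[0,0,0,0,0]]]'
```

```text
t: 32.35
tool_pos: [0.6326, 0.2729, 0.0415]
orientation: [-3.141, 0.001, -0.004]
force: [-0.1, 0.8, -1.4]
opening: 0.052
gripper_force: 25.0
t: 32.55
tool_pos: [0.6318, 0.2728, 0.0394]
orientation: [-3.141, 0.0, -0.002]
force: [0.1, -0.4, -2.5]
opening: 0.0514
gripper_force: 25.0
t: 32.75
tool_pos: [0.6318, 0.2728, 0.0387]
orientation: [-3.141, 0.0, -0.002]
force: [-2.1, 0.4, 3.6]
opening: 0.0515
gripper_force: 25.0
```

```bash
python3 -m pendant '[[[0.8,0,0,0,0],[1,0,0,0,0],[1,0,0,0,0],[1,0,0,0,0],[1,0,0,0,0],[1,0,0,0,0],[1,0,0,0,0]]]'
python3 -m pendant '[[[1,0,0,-2,0],[1,0,0,-5,0],[1,0,0,-5,0],[1,0,0,-5,0],[1,0,0,-1.5,0],[1,-0.8,2,0,0],[1,-1.7,4,0,0],[1,-1.9,4.2,0,0]]]'
python3 -m pendant '[[[1,-1.9,4.2,0,0],[1,-1.9,4.2,0,0],[1,-1.9,4.2,0,0],[1,-1.9,4.2,0,0],[1,-1.9,4.2,0,0],[1,-1.9,4.2,0,0],[1,-1.8,4.2,0,0],[1,-1,2.1,0,0]]]'
python3 -m pendant '[[[1,0,0,0,0],[1,0,0,0,0]]]'
python3 - <<'E'
from h import *
look(None,"blue",near=np.array([.445,-.145]))
look("yellow","yellow","scene",near=np.array([.63,.272]))
cv2.imwrite("pics/s6.png",look("blue",None,"scene",near=np.array([.667,.012]))["img"])
E
```

```text
t: 33.45
tool_pos: [0.6314, 0.2725, 0.0376]
orientation: [3.142, -0.001, -0.0]
force: [-0.5, -0.3, -0.2]
opening: 0.0927
gripper_force: 0.0
t: 34.25
tool_pos: [0.5867, 0.1701, 0.222]
orientation: [3.141, 0.002, -0.0]
force: [1.1, -0.2, 0.6]
opening: 0.093
gripper_force: 0.0
t: 35.05
tool_pos: [0.4437, -0.147, 0.2224]
orientation: [3.141, -0.004, -0.0]
force: [0.2, 0.2, -0.6]
opening: 0.093
gripper_force: 0.0
t: 35.25
tool_pos: [0.4452, -0.1444, 0.2224]
orientation: [-3.141, 0.003, -0.0]
force: [-0.7, 0.1, -1.0]
opening: 0.0926
gripper_force: 0.0
t 35.3
tcp [ 0.4454 -0.1438  0.2225]
lid [(np.float64(0.00237447638132809), array([ 0.4426, -0.1451,  0.0251]), np.float64(0.0013), 1576, array([318., 194.])), (np.float64(0.1766525828774385), array([ 0.6212, -0.1323,  0.0246]), np.float64(0.0048), 2074, array([304.,  13.]))]
t 35.4
tcp [ 0.4456 -0.1435  0.2225]
saucer [(np.float64(0.0027487939356245976), array([0.6325, 0.2731, 0.0575]), np.float64(0.0024), 2183, array([419., 287.]))]
lid [(np.float64(0.05698766733176649), array([0.687 , 0.2728, 0.052 ]), np.float64(0.0022), 2183, array([419., 287.]))]
t 35.4
tcp [ 0.4457 -0.1433  0.2225]
saucer [(np.float64(0.002702158480393674), array([0.6688, 0.014 , 0.058 ]), np.float64(0.0004), 2140, array([286., 275.])), (np.float64(0.1368971091655212), array([ 0.6699, -0.1249,  0.0436]), np.float64(0.0005), 1092, array([223., 257.]))]
```

View pics/s6.png

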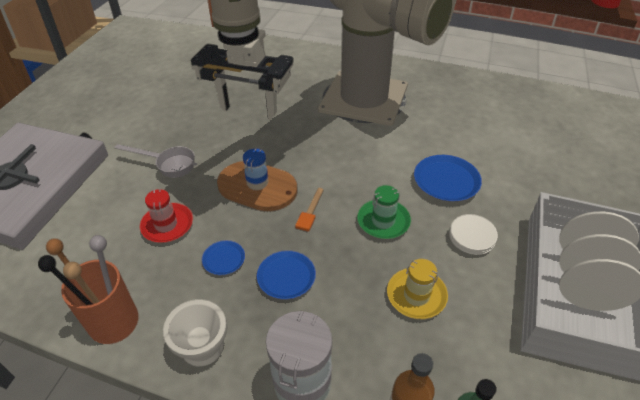

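Red, green and yellow stand on their own saucers. Blue is on the board at (256,168), and the 120 mm blue saucer at (286,276) is free. Now the last transfer.

```bash
python3 -m pendant '[[[1,-0.1,0.1,4,0],[1,0,0,4,0],[1,0,0,4,0],[1,0,0,3,0],[1,0,0,1.6,0],[1,0,0,0.9,0],[1,0,0,0,0],[1,0,0,0,0]]]'
python3 -m pendant '[[[0.7,0,0,0,0],[0.6,0,0,0,0],[0.3,0,0,0,0],[0,0,0,0,0],[0,0,0,0,0],[0,0,0,0,0],[0,0,0,0,0]]]' 25
python3 -m pendant '[[[0,0,0,-1,0],[0,0,0,-3,0],[0,0,0,-4,0],[0,0,0,-3,0],[0,2,-1.4,0,0],[0,3.5,-2.5,0,0],[0,4,-2.8,0,0],[0,4,-2.8,0,0]]]'
python3 -m pendant '[[[0,4,-2.8,0,0],[0,3.3,-2.3,0,0],[0,1.5,-1.1,0,0],[0,0,0,0,0],[0,0,0,0,0]]]'
python3 - <<'E'
from h import *
look("blue",None,near=np.array([.667,.012]))
E
```

```text
t: 36.2
tool_pos: [0.4451, -0.1453, 0.0486]
orientation: [3.141, 0.001, 0.002]
force: [0.1, -0.3, 0.9]
opening: 0.0929
gripper_force: 0.0
t: 36.9
tool_pos: [0.4443, -0.1453, 0.0477]
orientation: [-3.141, 0.001, -0.0]
force: [-0.3, 1.1, 0.4]
opening: 0.0518
gripper_force: 25.0
t: 37.7
tool_pos: [0.5805, -0.0495, 0.1584]
orientation: [3.141, -0.002, 0.001]
force: [0.6, -0.4, -0.5]
opening: 0.0515
gripper_force: 25.0
t: 38.2
tool_pos: [0.6668, 0.0115, 0.1573]
orientation: [3.141, 0.0, -0.002]
force: [0.5, 0.2, -1.8]
opening: 0.0517
gripper_force: 25.0
t 38.2
tcp [0.6666 0.011  0.1575]
saucer [(np.float64(0.002028923384148485), array([0.6688, 0.0129, 0.0577]), np.float64(0.0009), 6928, array([317., 186.])), (np.float64(0.11150977881645245), array([0.5555, 0.015 , 0.0511]), np.float64(0.012), 4508, array([318., 268.]))]
```

```bash
python3 -m pendant '[[[0,0.1,-0.1,3,0],[0,0,0,4,0],[0,0,0,2.5,0],[0,0,0,1.5,0],[0,0,0,0.6,0],[0,0,0,0.2,0],[0,0,0,0.1,0],[0,0,0,0,0]]]'
python3 -m pendant '[[[0,0,0,0.1,0],[0,0,0,0,0]]]'
python3 -m pendant '[[[0,0,0,0.1,0],[0,0,0,0,0]]]'
```

```text
t: 39.05
tool_pos: [0.6695, 0.0124, 0.0404]
orientation: [3.141, -0.001, 0.004]
force: [0.7, -0.4, -1.7]
opening: 0.0516
gripper_force: 25.0
t: 39.25
tool_pos: [0.6687, 0.0126, 0.0384]
orientation: [3.142, -0.0, 0.002]
force: [0.2, 0.0, -1.6]
opening: 0.0518
gripper_force: 25.0
t: 39.45
tool_pos: [0.6688, 0.0126, 0.0378]
orientation: [3.142, -0.0, 0.002]
force: [-2.2, -0.5, 5.8]
opening: 0.0517
gripper_force: 25.0
```

```bash
python3 -m pendant '[[[0.8,0,0,0,0],[1,0,0,0,0],[1,0,0,0,0],[1,0,0,0,0],[1,0,0,0,0],[1,0,0,0,0],[1,0,0,0,0]]]'
python3 -m pendant '[[[1,0,0,-2,0],[1,0,0,-5,0],[1,0,0,-5,0],[1,0,0,-5,0],[1,-1,1,-1,0],[1,-3,3,0,0],[1,-3,3.5,0,0],[1,-3,3.5,0,0]]]'
python3 -m pendant '[[[1,-3,3.5,0,0],[1,-3,3.5,0,0],[1,-3,3.5,0,0],[1,-3,3.5,0,0],[1,-3,3.5,0,0],[1,-3,3.5,0,0],[1,-2,4,0,0],[1,-1,4,0,0]]]'
python3 -m pendant '[[[1,-1,4,0,0],[1,-1,4,0,0],[1,0,2,0,0],[1,0,0,0,0],[1,0,0,0,0]]]'
python3 - <<'E'
from h import *
N={"red":(.618,-.292),"yellow":(.63,.272),"green":(.458,.165),"blue":(.668,.013)}
for cam in("top","scene"):
    c=robot.read_camera(cam);cv2.imwrite(f"pics/{cam}7.png",c["img"])
    for k,n in N.items():  # saucer rim and the hue-masked lid cannot be split (same colour): crop for viewing
        P=np.linalg.inv(c["pose"])@np.array([*n,.094,1]);s=np.array([P[0],-P[1]])/-P[2];s=s*(1+c["k1"]*(s@s));u=c["K"][:2,:2]@s+c["K"][:2,2]
        cv2.drawMarker(c["img"],tuple(int(round(v)) for v in u),(255,0,255),0,8)
    cv2.imwrite(f"pics/{cam}8.png",c["img"])
    if cam=="top": a=c["img"][90:250,170:490]
    else: b=c["img"][140:330,130:460]
w=660
cv2.imwrite("pics/end.png",np.vstack([cv2.resize(a,(560,280)),cv2.resize(b,(560,315))]))
E
```

```text
t: 40.15
tool_pos: [0.6682, 0.0125, 0.0366]
orientation: [-3.142, 0.001, 0.0]
force: [-0.2, -0.7, -0.9]
opening: 0.0927
gripper_force: 0.0
t: 40.95
tool_pos: [0.5672, -0.0981, 0.2168]
orientation: [3.141, 0.001, 0.001]
force: [0.1, 0.2, 0.4]
opening: 0.093
gripper_force: 0.0
t: 41.75
tool_pos: [0.3564, -0.3889, 0.2172]
orientation: [3.141, -0.002, 0.001]
force: [0.8, -0.1, 0.3]
opening: 0.0931
gripper_force: 0.0
t: 42.25
tool_pos: [0.3379, -0.4871, 0.2163]
orientation: [-3.141, 0.002, 0.0]
force: [0.5, 0.2, -0.4]
opening: 0.0929
gripper_force: 0.0
```

View pics/end.png

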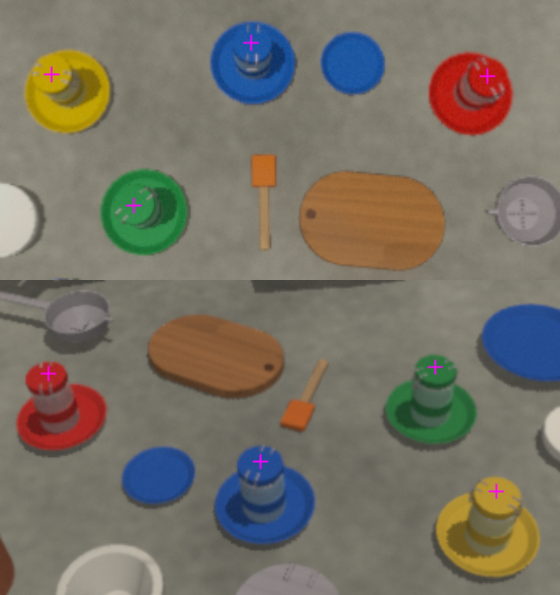

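All four jars stand upright on their own saucers. The magenta crosses, the predicted lid centres for a centred jar, fall on the lids in both views. The board is empty and the arm is clear, so I hand in.

```bash
python3 -c "
from plant import robot
print(robot.close_job())"
```

```text
the job is handed in; nothing more can be done
None
```

I handed the job in at about 42 s, with all four jars upright, released and centred on their own-colour saucers, the board empty and the arm clear; `close_job()` returned no verdict.

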